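Take a draught-free reading: shut the cover, store it, switch the balance off

ROBOT

A 6-joint arm with a two-finger parallel gripper is mounted at the origin on a cart in front of the work surface, level with it; the furniture and walls round the work are solid. World frame = base frame: x ahead of the robot, y to its left, z up, the work surface at z = 0. Lengths are in mm, angles in rad, forces in N, time in s.
With the tool pointing down it reaches from about 350 to 775 mm from the base axis. Payload 7.3 kg.
Tool frame: the origin (TCP) lies between the finger pads; the fingertips stand 25 mm ahead of it and the grasp point (between the pads) lies 6 mm ahead of it; z points along the fingers, y is the direction in which the jaws open and shut (so a half turn about z gives the same grasp; the last joint's range is limited). The gripper opens to 92 mm and grips with 3 to 60 N. Pads are 19 mm wide; open, the fingers measure 130 mm over their backs; the gripper's body (75 mm by 190 mm) begins 47 mm behind the grasp point.
Start: joints at [1.006, 0.342, 1.524, -0, 1.275, -0.146], TCP at [213.487, 479.654, 224.441] pointing down, gripper open.
Joint ranges: [-2.53, 2.53], [-0.77, 2.02], [0.04, 2.7], [-1, 4.14], [0.28, 2.66], [-3.11, 3.11]. Speed limits (rad/s): [2.57, 2.57, 3.14, 3.14, 3.14, 3.14].

INTERFACE

Orientations are given as [roll, pitch, yaw] about the fixed x, y, z axes, in that order (R = Rz(yaw) Ry(pitch) Rx(roll)).
In Python, from plant import get_obs, capture, calibration, close_job gives the robot as it stands. The module is installed in compiled form; this text tells all that it offers.
- The arm moves only by the shell command python3 -m jog 'ROWS'. ROWS is JSON, one flat list of numbers, 5 for each row, row after row: the closure, from 0 (fully open) to 1 (shut), then the shift along the tool's x, y, z in mm, then the turn about the tool's z in degrees. In form: [fingers, tx, ty, tz, yaw, fingers, tx, ty, tz, yaw, ...]. A call has 1 to 5 rows; each row shifts and turns the pose as measured when the row begins, along the tool's axes as they then stand; what a row does not reach is not made up. A row lasts 1/10 s, in which the tool goes at most 50 mm and 8.59 degrees, less where a joint would pass 70% of its speed; a pose out of reach is approached as far as the arm can. A call is refused whole if a number of a shift passes 50 or a number of a turn 8.59, either way. A call with a gripper value outside its range is refused whole. The fingers move at their own pace and stop on an object; the grip force is fixed at half the most. Time passes only in rows, so rows that do not move let the fingers close. It gives the time, the measured TCP pose, the force and the opening at its end, in the units of the state.
- get_obs(): the state, without advancing time (a new reading comes with each control period).
- capture(name): name is "scene" or "top"; returns (picture, depth): 384x512x3 uint8, red, green, blue; 384x512 float32, mm along the optical axis (not along the pixel's ray), 0 where there is no reading.
- calibration(name): a dict with "fovy" (degrees; the focal length in pixels is half the picture's height over the tangent of half this angle, whatever the lens; pixels are square), "cx", "cy" (the principal point, pixels), "R" (3x3) and "t" (3): a world point X has camera coordinates R X + t. Camera axes: x right, y down, z forward; pixel columns grow to the right and rows downward; lengths in mm; the calibration is good to about 2 mm. A picture is of the moment at which its call begins. calibration takes no time and is no camera call.
- close_job(): hands the job in, once; it reports no verdict.
The state is a dict: "time": time; "joint_positions": joint angles; "dq": joint speeds; "tau": joint torques, N m; "tool_pos": TCP position; "tcp_rot": TCP orientation; "contact_force": force on the tool from outside, world axes, zero at the start; "moment": the same for the moment, N m; "grip_width": finger opening in mm.
Only numpy, scipy, OpenCV 4.12 (cv2) and the standard library are available. Lean on these libraries where they do the work, as an engineer would, in place of code of your own. Each camera call takes 0.05 s, during which the arm holds its last target.

TASK

The gold screw cap on the bench balance is being weighed, but the clear draught cover still stands open and the air conditioner disturbs the reading. Gently push the cover fully shut, then press the blue key to store the settled weight, and only after that press the red key to switch the balance off. Do it all with light fingertip touches, one key at a time and neither key while the cover is open, without grasping or lifting anything; leave the gold cap untouched on the pan and the cup, dropper bottle and marker as they stand.

Things in the scene. Friction and masses are not known exactly. Their poses are not given: they have to be found in the camera images.
- balance: Grey bench balance, 213 x 158 mm, fixed on the table. Origin: centre of the underside. Own x: from the key-and-display end to the cover's hinge end; y: to its left; z: up. Casing top 33 mm above the origin, x -103..+102, y -75..+75 mm. Display and keys lie at its -x end, which roughly faces the robot; steel pan (91 mm disc, top 41 mm up) at x +30, y 0.
- balance_cover (a joint): Hinge of the clear, dark-edged draught cover, rad: 0 = shut, 1.48 = fully open; starts 1.05 to 1.35. It stays put while above about 0.9; pushed lower (under 1 N at the lip) it sinks shut by itself, damped, at about 1 rad/s. The cover is a box with no bottom, 128 x 125 x 45 mm; shut, it spans x -39..+91, y -63..+63, z 39..84 mm in the balance's frame.
- cover_lip (a point): Point at the middle of the free edge (where top plate and front wall meet) of the cover, on its outside. Its point turns with the cover; shut: x -36, y 0, z 84 mm in the balance's frame, 144 mm from the hinge. When the cover stands open this is its highest part (about 190 mm above the table), and the outside of the top plate faces away from the keys, back and up.
- cover_hinge (a point): Middle of the cover's hinge axis, which runs along the balance's y: x +101.5, y 0, z 41 mm in the balance's frame. Fixed on the balance.
- key_blue (a point): Centre of the top of the blue key (two white strokes): stores the reading. 13.5 mm along the balance's x, 21.5 mm along y, at x -75.5, y -51, z 38.7 mm in the balance's frame, so 6 mm proud of the casing. It is the outer key, nearest the balance's -x end. Free casing for 20 mm towards -x.
- key_red (a point): Centre of the top of the red key (power sign): switches off. Same size and height, at x -56.5, y -51 mm, 19 mm from the blue key's centre towards the cover: a 5.5 mm gap lies between the keys, and the shut cover's front wall stands 11 mm beyond the red key's edge, 45 mm higher than the key. A 22 mm wide tip fits between blue key and cover if centred about 3 mm beyond the red key's centre.
- balance_key_1 (a joint): Blue key's travel, m: 0 = released, 0.003 = fully down. Springs back; about 3.4 N at 0.002, 5.1 N at the stop.
- balance_key_0 (a joint): Red key's travel, m: 0 = released, 0.003 = fully down. Springs back; about 3.4 N at 0.002, 5.1 N at the stop.
- cap_gold: Loose gold screw cap, 47 mm across, 19 mm high, 10 g, lying on the pan. Origin: centre of its underside. Leave it alone.
- steel_cup: Loose steel measuring cup, 65 mm across, 66 mm high, to the right of the balance. Origin: centre of its underside. Leave it alone.
- dropper: Loose white dropper bottle with black cap, 21 mm across, 66 mm high, to the right of the balance. Origin: centre of its underside. Leave it alone.
- marker_blue: Loose white felt marker with blue cap, 140 mm long, 16 mm high, lying to the left of the balance. Origin: centre of its underside. Leave it alone.

How it is judged:
By the outcome, as a careful person would: the job done as asked, in the order asked, and still so for the second after the job is handed in, with the robot touching nothing.
It also fails if it takes over 51 s, if anything falls off the work surface, if the arm or the gripper's body presses on something with over 40 N, if the wrist force passes 120 N, or if a joint passes its speed limit or range.

## Working session

There is one attempt and no reset: what is moved stays moved. The work goes in short steps, Python scripts to look and compute and a shell command to move; the robot and the scene stay as the last step left them, time stands still between calls to the robot, and variables do not carry over. Pictures are saved under pics/ and viewed, and the job is handed in when it is done.

```bash
mkdir -p pics; ls; cat > h.py <<'E'
import numpy as np,cv2
from plant import *
def save(n,tag):
    p,d=capture(n); cv2.imwrite(f'pics/{tag}.png',p[:,:,::-1]); np.savez(f'pics/{tag}.npz',p=p,d=d); return p,d
def K(n):
    c=calibration(n); f=192/np.tan(np.radians(c['fovy'])/2); return f,c['cx'],c['cy'],np.array(c['R']),np.array(c['t'])
def world(n,d):
    f,cx,cy,R,t=K(n); v,u=np.mgrid[:384,:512]
    X=np.stack([(u-cx)*d/f,(v-cy)*d/f,d],-1)
    return (X-t)@R
def proj(n,X):
    f,cx,cy,R,t=K(n); c=R@np.array(X,float)+t; return c[0]/c[2]*f+cx,c[1]/c[2]*f+cy
E
python3 - <<'E'
from h import *
save('scene','s0');save('top','t0');print(get_obs())
for n in('scene','top'):print(calibration(n))
E
```

```text
pics
{'time': 0.1, 'joint_positions': array([ 1.00600615e+00,  3.42659904e-01,  1.52491031e+00, -5.05066865e-08,
        1.27542695e+00, -1.45994578e-01]), 'dq': array([-0.00013304, -0.00077061, -0.0025379 ,  0.0003372 , -0.00208827,
        0.00016975]), 'tau': array([ 2.51364130e-03, -4.32007742e+01, -2.44693977e+01,  7.19201728e-02,
        5.25799650e-02, -1.05009080e-04]), 'tool_pos': array([213.27371018, 479.3235895 , 223.81481791]), 'tcp_rot': array([-3.14020308e+00, -2.04274998e-04,  2.72279692e+00]), 'contact_force': array([ 0.65933359, -0.41807088, -0.23361666]), 'moment': array([ 0.01909747, -0.02973473,  0.00075935]), 'grip_width': 92.18194995390358}
{'fovy': 50.19301550570201, 'cx': 257.1141997141548, 'cy': 196.45758017999455, 'R': array([[ 0.69100553, -0.72267646,  0.01581427],
       [-0.54707184, -0.53714591, -0.64201765],
       [ 0.47246561,  0.43498621, -0.76652674]]), 't': array([-330.82337074,  386.40497797,  626.69197512])}
{'fovy': 52.814436879923086, 'cx': 253.78835287921152, 'cy': 190.28239715787868, 'R': array([[-0.02937153, -0.99947218,  0.01388104],
       [-0.99767549,  0.02845881, -0.06191699],
       [ 0.06148927, -0.01566737, -0.99798477]]), 't': array([ 92.43085089, 529.98666169, 926.80075569])}
```

View pics/s0.png

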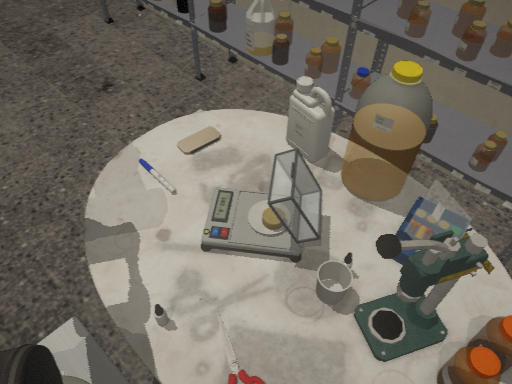

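View pics/t0.png

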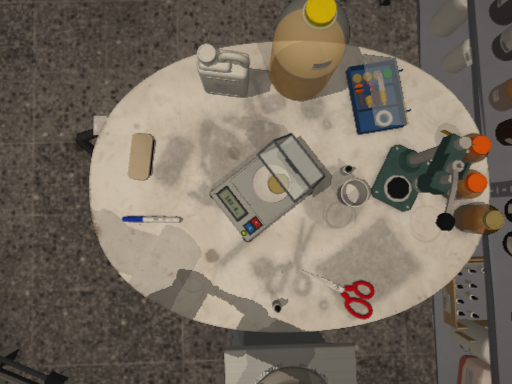

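The top view shows the balance around (270,188), with its key end at lower left and keys near (250,227). The open cover is around (293,165), the cup at (353,192), the marker at (152,219) and the jug at (225,70). Next I fit the balance pose.

```bash
cat > fit.py <<'E'
from h import *
z=np.load('pics/t0.npz');p=z['p'].astype(int);d=z['d'];W=world('top',d)
for (u,v) in [(240,215),(233,203),(257,225),(245,232),(251,226),(278,184),(262,172),(290,137),(310,185),(152,219),(348,170),(353,183),(150,150),(300,250)]:
    print((u,v),W[v,u].round(1),p[v,u])
m=(W[...,2]>22)&(W[...,2]<42);m[:, :205]=0;m[:,332:]=0;m[:130]=0;m[245:]=0
m=m.astype(np.uint8);n,l,s,c=cv2.connectedComponentsWithStats(m);i=1+s[1:,4].argmax();print(s[i])
pts=W[l==i][:,:2].astype(np.float32);print(cv2.minAreaRect(pts),np.median(W[l==i][:,2]))
r,g,b=p[...,0],p[...,1],p[...,2];B=np.zeros_like(m);B[205:245,225:270]=1
for nm,mm in(('red',(r>g+50)&(r>b+50)),('blue',(b>r+40)&(b>g+20))):
    q=W[(mm&(B>0))];vv,uu=np.nonzero(mm&(B>0));print(nm,len(q),q.mean(0),np.median(q,0),uu.mean(),vv.mean())
x=cv2.resize(z['p'][120:250,200:380,::-1],None,fx=4,fy=4,interpolation=cv2.INTER_CUBIC);cv2.imwrite('pics/t0z.png',x)
E
python3 fit.py
```

```text
(240, 215) [473.3 111.7  39.9] [105 107  86]
(233, 203) [502.3 127.6  37.1] [ 96 100  78]
(257, 225) [448.6  72.3  40.2] [147  29  27]
(245, 232) [432.9 101.1  36.8] [ 91 109  26]
(251, 226) [446.7  86.5  40.5] [ 43  82 120]
(278, 184) [474.5  91.8 956.5] [148 124  68]
(262, 172) [573.8  56.7  42.2] [186 172 153]
(290, 137) [646.3  -7.3  91. ] [155 152 139]
(310, 185) [530.1 -34.9 175.2] [94 92 85]
(152, 219) [469.9 326.1  12. ] [199 188 170]
(348, 170) [ 571.  -144.    59.8] [19 17 18]
(353, 183) [ 542.5 -163.2   27.4] [105  97  87]
(150, 150) [639.2 329.1  10.7] [156 133 103]
(300, 250) [383.2 -32.3   1.1] [156 144 130]
[ 210  156  103   86 3336]
((527.609130859375, 61.63667297363281), (150.2559051513672, 200.31631469726562), 36.13875198364258) 35.85487982249295
red 54 [454.55563164  74.61303582  39.58721095] [454.50214112  74.52366042  39.89558938] 255.92592592592592 222.5
blue 52 [443.76948659  89.82809022  57.38626964] [444.1451251   89.2303941   39.90995249] 249.6153846153846 227.46153846153845
```

```bash
sleep 1; ls pics
```

```text
s0.npz
s0.png
t0.npz
t0.png
t0z.png
```

View pics/t0z.png

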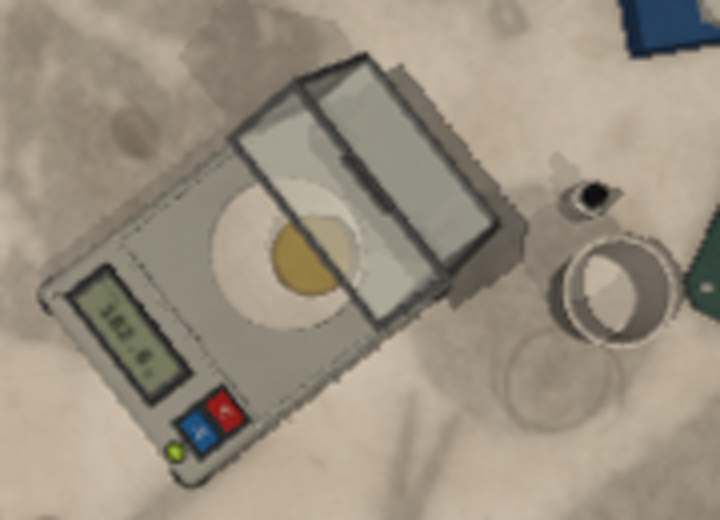

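```bash
cat >> h.py <<'E'
def bal(o,psi,L):
    c,s=np.cos(psi),np.sin(psi);L=np.array(L,float);return np.array([o[0]+c*L[0]-s*L[1],o[1]+s*L[0]+c*L[1],L[2]])
def lip(th,y=0,r=144.): return [101.5+r*np.cos(2.838-th),y,41+r*np.sin(2.838-th)]
def overlay(n,img,o,psi,th,box,k,fn):
    u0,v0,u1,v1=box;x=cv2.resize(img[v0:v1,u0:u1,::-1],None,fx=k,fy=k,interpolation=cv2.INTER_CUBIC)
    def L(P,col,cl=True):
        q=np.array([[(a-u0+.5)*k-.5,(b-v0+.5)*k-.5] for a,b in (proj(n,bal(o,psi,p)) for p in P)])
        cv2.polylines(x,[np.round(q*8).astype(np.int32)],cl,col,1,cv2.LINE_AA,3)
    L([(-103,-75,33),(102,-75,33),(102,75,33),(-103,75,33)],(0,255,0))
    for kx,col in((-75.5,(255,255,0)),(-56.5,(0,255,255))):
        L([(kx+a*6.75,-51+b*10.75,38.7) for a,b in((-1,-1),(1,-1),(1,1),(-1,1))],col)
    t=np.linspace(0,6.3,40);L([(30+45.5*np.cos(a),45.5*np.sin(a),41) for a in t],(255,0,255))
    if th is not None: L([lip(th,-62),lip(th,62)],(0,0,255),False)
    cv2.imwrite(fn,x)
E
python3 - <<'E'
from h import *
from scipy.optimize import least_squares
D={n:np.load(f'pics/{n[0]}0.npz') for n in('top','scene')}
# key colour centroids in both views
obs={}
for n,(u0,v0,u1,v1) in(('top',(225,205,270,245)),('scene',(200,215,235,245))):
    p=D[n]['p'].astype(int);r,g,b=p[...,0],p[...,1],p[...,2];B=np.zeros(r.shape,bool);B[v0:v1,u0:u1]=1
    for nm,mm in(('red',(r>g+50)&(r>b+50)),('blue',(b>r+40)&(b>g+20))):
        l=cv2.morphologyEx((mm&B).astype(np.uint8),cv2.MORPH_CLOSE,np.ones((3,3)))
        vv,uu=np.nonzero(l);obs[n,nm]=(uu.mean(),vv.mean());print(n,nm,obs[n,nm],len(uu))
o=[529.4,58.6];psi=np.radians(-53.9)
for n in obs: print(n,np.round(proj(n[0],bal(o,psi,(-75.5 if n[1]=='blue' else -56.5,-51,38))),1))
overlay('top',D['top']['p'],o,psi,1.2,(200,120,350,250),5,'pics/ov_t.png')
overlay('scene',D['scene']['p'],o,psi,1.2,(190,140,340,265),5,'pics/ov_s.png')
W=world('top',D['top']['d'])
for nm,(u0,v0,u1,v1) in dict(jug=(195,40,250,97),big=(270,0,350,100),stand=(375,135,470,230),cup=(337,175,372,212)).items():
    q=W[v0:v1,u0:u1].reshape(-1,3);q=q[(q[:,2]>30)&(q[:,2]<500)];print(nm,q.min(0).round(),q.max(0).round())
E
```

```text
top red (np.float64(255.92592592592592), np.float64(222.5)) 54
top blue (np.float64(249.61111111111111), np.float64(227.46296296296296)) 54
scene red (np.float64(224.0), np.float64(232.0909090909091)) 55
scene blue (np.float64(215.14), np.float64(231.0)) 50
('top', 'red') [256.1 222.3]
('top', 'blue') [249.7 227.3]
('scene', 'red') [223.4 232. ]
('scene', 'blue') [214.3 230.9]
jug [764.  82.  30.] [826. 194. 200.]
big [ 752. -164.   30.] [882.  32. 310.]
stand [ 424. -437.   30.] [ 641. -217.  338.]
cup [ 486. -187.   30.] [ 549. -123.   69.]
```

```bash
sleep 2
```

```text
(no output)
```

View pics/ov_t.png

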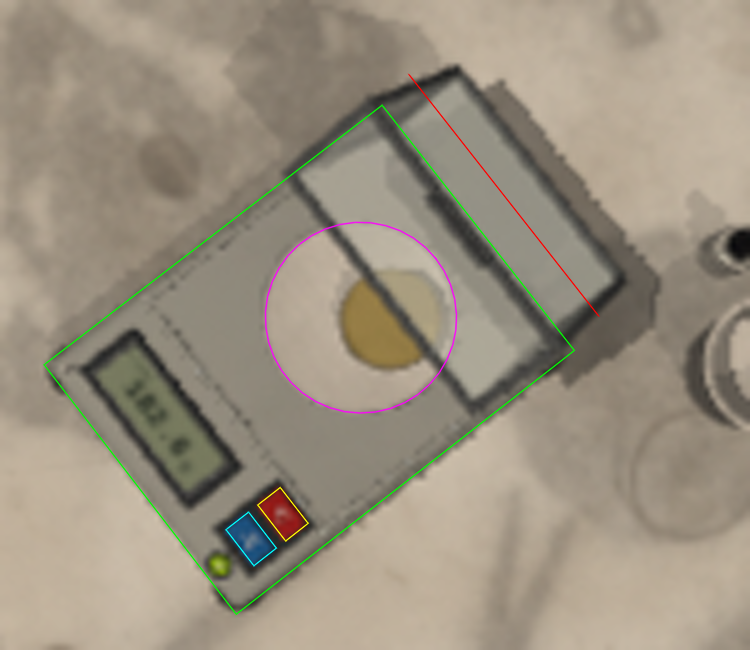

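View pics/ov_s.png

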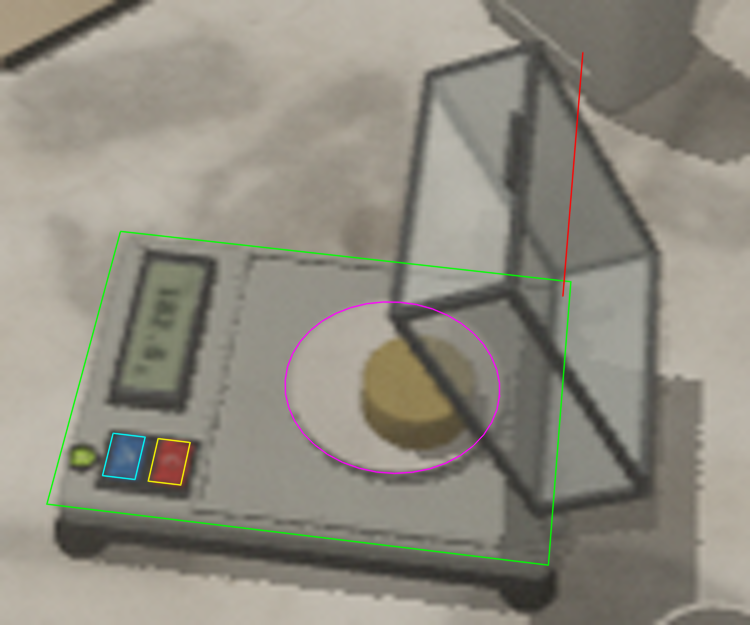

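```bash
python3 - <<'E'
from h import *
o=[529.4,58.6];psi=np.radians(-53.9)
D={n:np.load(f'pics/{n[0]}0.npz') for n in('top','scene')}
for th in(1.0,1.05,1.1,1.15): print(th,np.round(bal(o,psi,lip(th)),1),np.round(lip(th),1))
for n,box in(('top',(200,120,350,250)),('scene',(190,140,340,265))):
    overlay(n,D[n]['p'],o,psi,1.05,box,5,f'pics/ov2_{n}.png')
a=cv2.imread('pics/ov2_top.png')[50:430,250:650];b=cv2.imread('pics/ov2_scene.png')[20:400,350:750]
cv2.imwrite('pics/ov2.png',np.hstack([a,b]))
E
```

```text
1.0 [566.8   7.3 179.9] [ 63.5   0.  179.9]
1.05 [570.9   1.7 181.6] [ 70.5   0.  181.6]
1.1 [575.1  -4.  183. ] [ 77.5   0.  183. ]
1.15 [579.3  -9.8 184. ] [ 84.7   0.  184. ]
```

View pics/ov2.png

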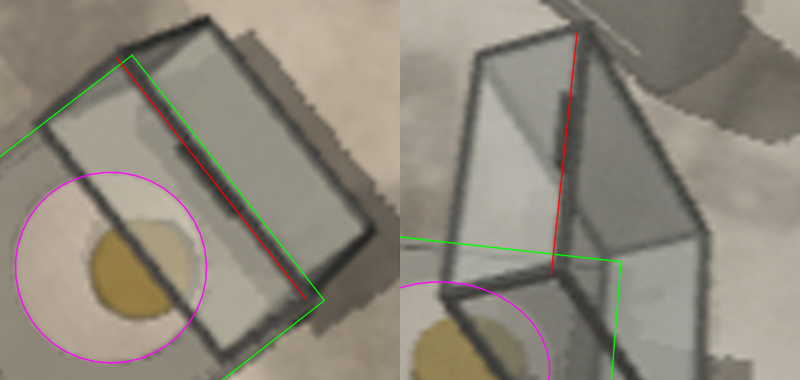

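```bash
cat >> h.py <<'E'
O=[529.4,58.6];PSI=np.radians(-53.9)
def st():
    s=get_obs();p=s['tool_pos'];d=p[:2]-O;c,n=np.cos(PSI),np.sin(PSI)
    print('t',round(s['time'],2),'bal',np.round([c*d[0]+n*d[1],-n*d[0]+c*d[1],p[2]-25],1),'(tip z) yaw err to -tx axis deg',round(np.degrees(s['tcp_rot'][2])-126.1,2),'rp',np.round(np.degrees(s['tcp_rot'][:2]),2),'F',np.round(s['contact_force'],2),'w',round(s['grip_width'],1))
E
python3 -m jog '[1,0,0,-10,7.5, 1,0,0,-10,7.5, 1,0,0,-10,7.5, 1,0,0,-5,7.5]'; python3 -c "from h import *;st()"
```

```text
time: 0.5
tool_pos: [212.5, 478.0, 257.2]
tcp_rot: [-3.134, 0.003, 2.181]
contact_force: [0.4, 0.4, 0.7]
grip_width: 64.6
t 0.5 bal [-525.6   -9.   232.2] (tip z) yaw err to -tx axis deg -1.12 rp [-179.57    0.18] F [0.4  0.4  0.73] w 64.6
```

```bash
python3 -m jog '[1,-45,1,0,-1, 1,-45,1,0,0, 1,-45,1,0,0, 1,-45,1,0,0, 1,-45,1,0,0]'; python3 -c "from h import *;st()"
```

```text
time: 1.0
tool_pos: [348.0, 296.2, 256.4]
tcp_rot: [-3.133, 0.002, 2.204]
contact_force: [0.4, 0.2, -0.3]
grip_width: 24.2
t 1.0 bal [-298.9   -6.6  231.4] (tip z) yaw err to -tx axis deg 0.15 rp [-1.795e+02  9.000e-02] F [ 0.41  0.22 -0.27] w 24.2
```

```bash
python3 -m jog '[1,-45,1,0,0, 1,-45,1,0,0, 1,-45,1,0,0, 1,-45,1,0,0, 1,-45,1,0,0]'; python3 -c "from h import *;st()"
```

```text
time: 1.5
tool_pos: [488.3, 109.1, 255.7]
tcp_rot: [-3.131, 0.0, 2.204]
contact_force: [-0.8, 1.0, -0.1]
grip_width: 0.6
t 1.5 bal [-65.   -3.5 230.7] (tip z) yaw err to -tx axis deg 0.16 rp [-1.7941e+02  2.0000e-02] F [-0.78  0.99 -0.14] w 0.6
```

```bash
python3 -m jog '[1,-45,1,0,0, 1,-45,1,0,0, 1,-45,0,0,0, 1,-40,0,0,0, 1,-18,0,0,0]'; python3 - <<'E'
from h import *
st();save('scene','s1');save('top','t1')
a=cv2.imread('pics/s1.png')[100:300,150:400];b=cv2.imread('pics/t1.png')[80:280,180:430]
cv2.imwrite('pics/v1.png',cv2.resize(np.vstack([a,b]),None,fx=1.5,fy=1.5))
E
```

```text
time: 2.0
tool_pos: [608.1, -56.1, 252.8]
tcp_rot: [-3.128, -0.002, 2.2]
contact_force: [-0.6, -0.1, -0.5]
grip_width: 0.5
t 2.0 bal [139.   -4.  227.8] (tip z) yaw err to -tx axis deg -0.08 rp [-1.7924e+02 -1.2000e-01] F [-0.56 -0.06 -0.5 ] w 0.5
```

View pics/v1.png

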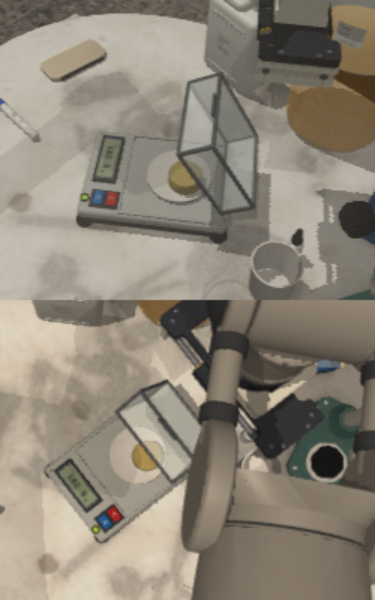

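```bash
python3 - <<'E'
from h import *
for n in('top','scene'):
    for z in(228,300):print(n,z,np.round(proj(n,(608,-56,z)),1))
a=cv2.imread('pics/s1.png')[60:240,250:420];cv2.imwrite('pics/v1b.png',cv2.resize(a,None,fx=3.3,fy=3.3))
E
```

```text
top 228 [323.9 141.9]
top 300 [332.  134.1]
scene 228 [333.6 160.6]
scene 300 [340.7 128.9]
```

View pics/v1b.png

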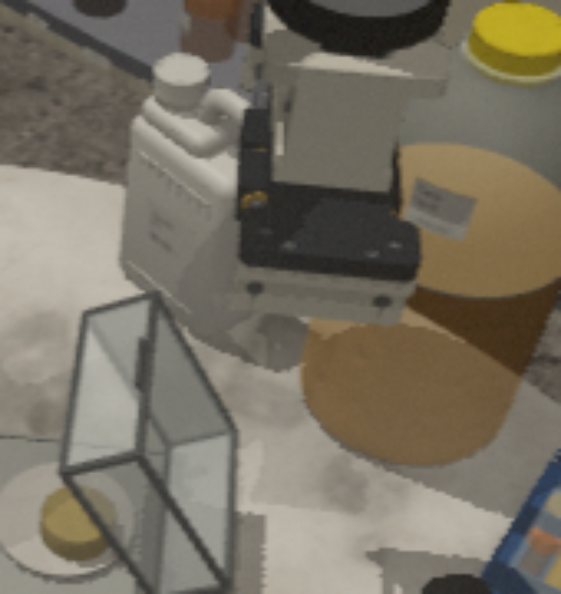

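```bash
python3 -m jog '[1,0,1,15,0, 1,0,1,20,0, 1,0,1,20,0, 1,0,0,10,0, 1,0,0,0,0]'; python3 -c "from h import *;st()"
```

```text
time: 2.6
tool_pos: [607.1, -50.6, 184.8]
tcp_rot: [-3.127, -0.006, 2.2]
contact_force: [-0.6, 0.2, -0.6]
grip_width: 0.3
t 2.6 bal [134.   -1.6 159.8] (tip z) yaw err to -tx axis deg -0.04 rp [-179.17   -0.34] F [-0.55  0.22 -0.62] w 0.3
```

```bash
python3 -m jog '[1,10,0,0,0, 1,10,0,0,0, 1,8,0,0,0, 1,6,0,0,0, 1,5,0,0,0]'; python3 -c "from h import *;st()"; python3 -m jog '[1,5,0,0,0, 1,5,0,0,0, 1,5,0,0,0]'; python3 - <<'E'
from h import *
st();save('scene','s2')
a=cv2.imread('pics/s2.png')[100:280,180:380];cv2.imwrite('pics/v2.png',cv2.resize(a,None,fx=3,fy=3))
E
```

```text
time: 3.1
tool_pos: [582.9, -15.4, 188.7]
tcp_rot: [-3.131, -0.003, 2.202]
contact_force: [1.0, 0.2, 0.2]
grip_width: 0.4
t 3.1 bal [ 91.3  -0.3 163.7] (tip z) yaw err to -tx axis deg 0.04 rp [-1.7938e+02 -1.5000e-01] F [1.02 0.18 0.16] w 0.4
time: 3.4
tool_pos: [573.5, -2.1, 189.4]
tcp_rot: [-3.132, -0.002, 2.202]
contact_force: [-0.0, -0.4, 0.3]
grip_width: 0.3
t 3.4 bal [ 75.1  -0.2 164.4] (tip z) yaw err to -tx axis deg 0.05 rp [-1.7944e+02 -1.0000e-01] F [-0.03 -0.37  0.32] w 0.3
```

View pics/v2.png

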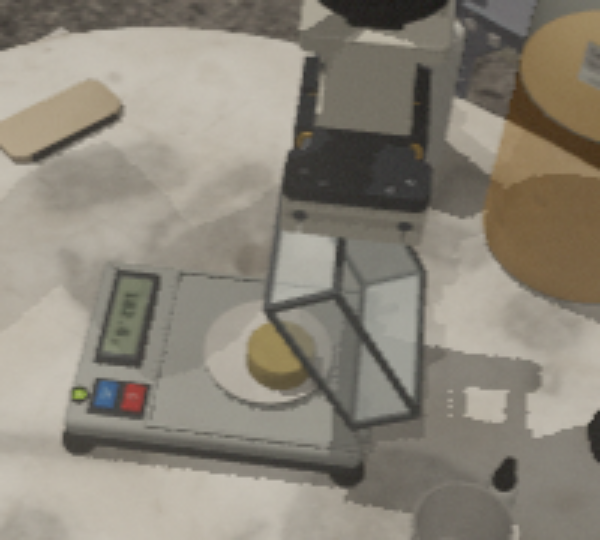

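The picture shows the cover still open, with the fingers behind its lip. I keep pushing gently.

```bash
python3 -m jog '[1,4,0,2,0, 1,4,0,2,0, 1,4,0,1,0]'; python3 - <<'E'
from h import *
st();save('scene','s3')
a=cv2.imread('pics/s3.png')[100:280,180:380];cv2.imwrite('pics/v3.png',cv2.resize(a,None,fx=3,fy=3))
E
```

```text
time: 3.75
tool_pos: [565.6, 8.5, 184.0]
tcp_rot: [-3.132, -0.002, 2.201]
contact_force: [0.8, -0.4, 0.0]
grip_width: 0.5
t 3.75 bal [ 61.8  -0.3 159. ] (tip z) yaw err to -tx axis deg 0.03 rp [-1.7943e+02 -1.2000e-01] F [ 0.83 -0.38  0.  ] w 0.5
```

View pics/v3.png

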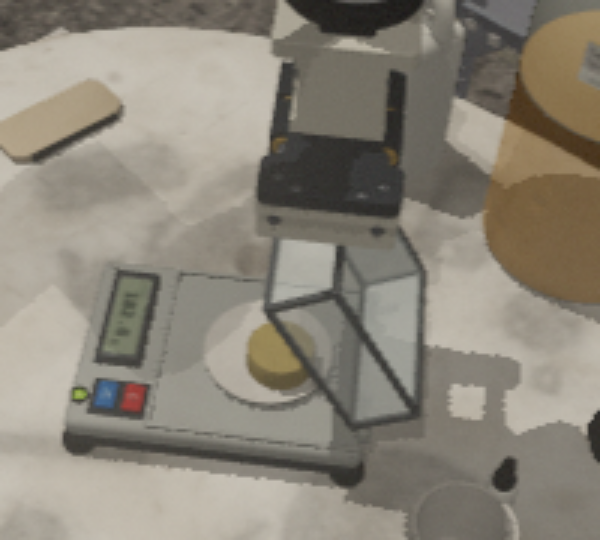

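```bash
python3 - <<'E'
from h import *
a=cv2.imread('pics/s0.png');b=cv2.imread('pics/s3.png');s2=cv2.imread('pics/s2.png')
p,d=save('top','t3')
t=get_obs()['tool_pos'];
for n in('scene','top'):
  for z in(159,184,225): print(n,z,np.round(proj(n,(t[0],t[1],z)),1))
x=[cv2.resize(i[140:260,240:340],None,fx=2.6,fy=2.6,interpolation=2) for i in(a,s2,b)]
cv2.imwrite('pics/cmp.png',np.hstack(x))
cv2.imwrite('pics/t3z.png',cv2.resize(cv2.imread('pics/t3.png')[100:250,200:400],None,fx=4,fy=4))
E
```

```text
scene 159 [286.7 180.7]
scene 184 [287.7 171.7]
scene 225 [289.4 155.7]
top 159 [287.1 169.2]
top 184 [288.4 167.8]
top 225 [290.6 165.2]
```

View pics/cmp.png

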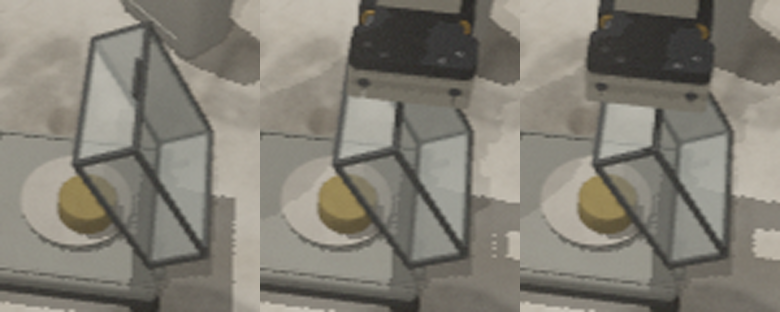

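View pics/t3z.png

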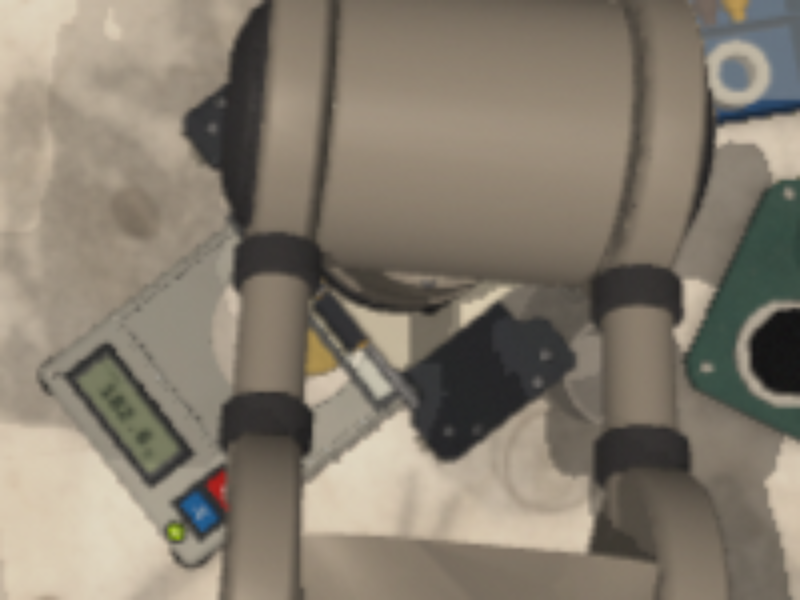

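```bash
cat > box.py <<'E'
from h import *
import sys
def box(n,img,th,b,k):
    u0,v0,u1,v1=b;x=cv2.resize(img[v0:v1,u0:u1,::-1],None,fx=k,fy=k,interpolation=2)
    def T(x0,y,z):
        dx,dz=x0-101.5,z-41;c,s=np.cos(th),np.sin(th);return proj(n,bal(O,PSI,(101.5+c*dx+s*dz,y,41-s*dx+c*dz)))
    for e in [(-37,-63,84,-37,63,84),(-37,-63,39,-37,63,39),(-37,-63,39,-37,-63,84),(-37,63,39,-37,63,84),(91,-63,84,91,63,84),(-37,-63,84,91,-63,84),(-37,63,84,91,63,84),(-37,-63,39,91,-63,39)]:
        q=[tuple(int((w-o+.5)*k) for w,o in zip(T(*e[i:i+3]),(u0,v0))) for i in(0,3)];cv2.line(x,q[0],q[1],(0,0,255),1,cv2.LINE_AA)
    return x
E
python3 - <<'E'
from box import *
Z={k:np.load(f'pics/{k}.npz') for k in('s0','s3','t0','t3')}
a=[box('scene',Z['s0']['p'],th,(235,140,335,260),4) for th in(1.07,)]+[cv2.resize(Z['s3']['p'][140:260,235:335,::-1],None,fx=4,fy=4)]
cv2.imwrite('pics/b_s.png',np.hstack(a))
a=[box('top',Z['t0']['p'],1.07,(235,120,335,240),4),cv2.resize(Z['t3']['p'][120:240,235:335,::-1],None,fx=4,fy=4)]
cv2.imwrite('pics/b_t.png',np.hstack(a))
W=world('top',Z['t3']['d'])
for u,v in[(285,182),(287,185),(293,193),(290,190),(320,195),(303,190)]:print(u,v,W[v,u].round(),Z['t3']['p'][v,u])
E
```

```text
285 182 [529.  26. 276.] [49 48 51]
287 185 [524.  22. 277.] [48 48 50]
293 193 [515.  -1. 168.] [197 192 174]
290 190 [522.   5. 167.] [187 181 164]
320 195 [504. -32. 297.] [38 38 41]
303 190 [510.   6. 356.] [107 100  87]
```

View pics/b_s.png

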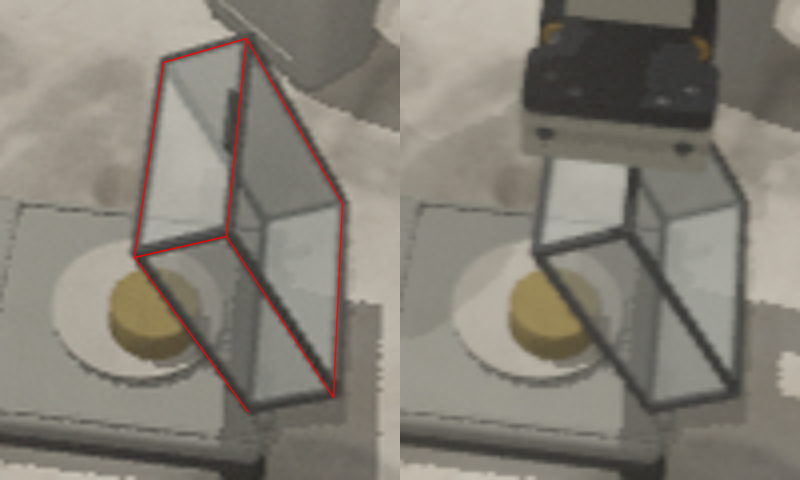

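View pics/b_t.png

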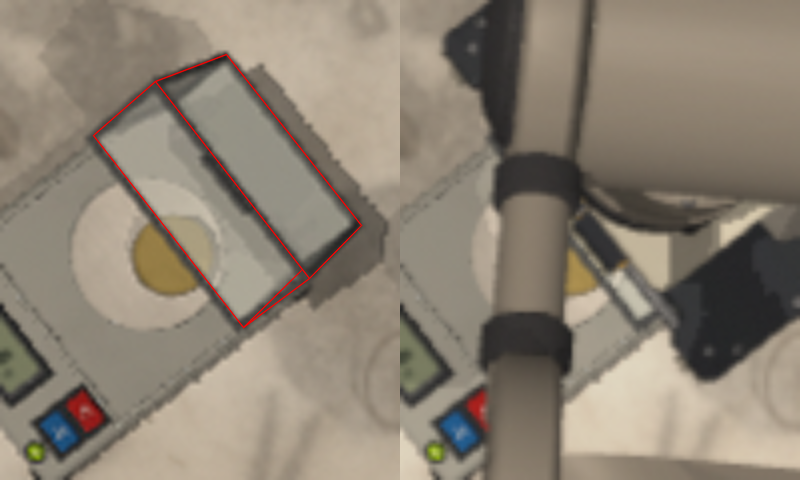

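```bash
python3 - <<'E'
from h import *
def loc(X):
    d=X[...,:2]-O;c,n=np.cos(PSI),np.sin(PSI);return np.stack([c*d[...,0]+n*d[...,1],-n*d[...,0]+c*d[...,1],X[...,2]],-1)
for k in('s1','s3','s0'):
    Z=np.load(f'pics/{k}.npz');W=loc(world('scene',Z['d']));
    m=(W[...,2]>120)&(W[...,2]<420)&(abs(W[...,1])<130)&(W[...,0]<220)&(W[...,0]>-60)
    q=W[m];
    print(k,len(q))
    for z0 in range(120,300,15):
        s=q[(q[:,2]>=z0)&(q[:,2]<z0+15)]
        if len(s):print(z0,len(s),s.min(0).round(),s.max(0).round())
Z=np.load('pics/s3.npz');W=loc(world('scene',Z['d']))
for v in range(150,200,3): print(v,[tuple(W[v,u].round().astype(int)) for u in(276,285,292,300)])
E
python3 -c "
import cv2
a=cv2.imread('pics/s3.png')[150:230,250:330];cv2.imwrite('pics/v3b.png',cv2.resize(a,None,fx=7,fy=7,interpolation=2))"
```

```text
s1 6679
120 341 [ 49. -65. 120.] [218. 124. 135.]
135 341 [ 43. -66. 135.] [104.  63. 150.]
150 420 [ 31. -65. 150.] [ 95.  64. 165.]
165 1082 [ 32. -66. 165.] [ 87.  63. 180.]
180 427 [ 59. -65. 180.] [ 79.  63. 195.]
195 4 [ 70. -18. 196.] [219. 125. 210.]
210 32 [213. 121. 210.] [220. 130. 225.]
225 19 [213. 123. 225.] [220. 130. 239.]
240 1 [220. 130. 241.] [220. 130. 241.]
s3 7306
120 317 [ 49. -66. 120.] [220. 129. 135.]
135 315 [ 41. -66. 135.] [220. 130. 150.]
150 341 [ 31. -66. 150.] [220. 129. 165.]
165 566 [ 32. -65. 165.] [220. 129. 180.]
180 215 [ 60. -66. 180.] [220. 130. 195.]
195 50 [207. 116. 197.] [220. 130. 210.]
210 41 [208. 122. 211.] [220. 130. 224.]
225 19 [214. 121. 225.] [220. 130. 240.]
240 19 [ 29. -87. 252.] [ 88. -85. 255.]
255 333 [ 27. -89. 255.] [101.  44. 270.]
270 488 [ 27. -94. 270.] [100.  38. 285.]
285 1170 [ 27. -96. 285.] [101.  10. 300.]
s0 2905
120 369 [ 49. -65. 120.] [220. 129. 135.]
135 385 [ 43. -66. 135.] [220. 130. 150.]
150 456 [ 31. -66. 150.] [220. 129. 165.]
165 1119 [ 31. -66. 165.] [220. 130. 180.]
180 479 [ 59. -66. 180.] [220. 13
[... 2642 characters left out ...]
int64(60), np.int64(-37), np.int64(177)), (np.int64(73), np.int64(-44), np.int64(186)), (np.int64(88), np.int64(-20), np.int64(162))]
192 [(np.int64(45), np.int64(-40), np.int64(169)), (np.int64(61), np.int64(-46), np.int64(179)), (np.int64(73), np.int64(-51), np.int64(187)), (np.int64(88), np.int64(-25), np.int64(159))]
195 [(np.int64(45), np.int64(-47), np.int64(170)), (np.int64(62), np.int64(-53), np.int64(179)), (np.int64(74), np.int64(-58), np.int64(187)), (np.int64(89), np.int64(-32), np.int64(159))]
198 [(np.int64(46), np.int64(-55), np.int64(171)), (np.int64(62), np.int64(-62), np.int64(181)), (np.int64(74), np.int64(-64), np.int64(186)), (np.int64(89), np.int64(-40), np.int64(160))]
```

View pics/v3b.png

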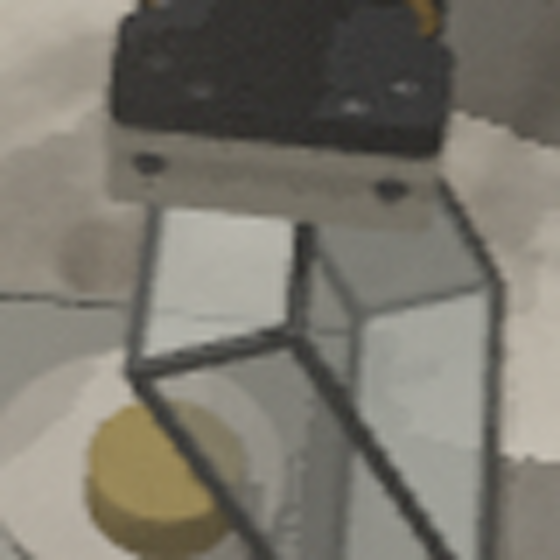

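The cover has not moved even though the tip is nominally past its lip, so I suspect the fingers passed above it. I'll back off, raise the tool and open the fingers to see where the tips really are.

```bash
python3 -m jog '[1,0,0,-20,0, 1,-10,0,-20,0, 0,-30,0,0,0, 0,-30,0,0,0, 0,0,0,0,0]';python3 -m jog '[0,0,0,0,0, 0,0,0,0,0]'; python3 - <<'E'
from h import *
st();p,d=save('scene','s4');save('top','t4')
cv2.imwrite('pics/v4.png',cv2.resize(cv2.imread('pics/s4.png')[60:260,220:420],None,fx=3,fy=3,interpolation=2))
E
```

```text
time: 4.35
tool_pos: [608.3, -48.8, 225.4]
tcp_rot: [-3.131, -0.002, 2.204]
contact_force: [0.5, 0.2, -0.1]
grip_width: 19.6
time: 4.55
tool_pos: [607.9, -48.8, 224.9]
tcp_rot: [-3.131, -0.003, 2.203]
contact_force: [-0.7, 0.0, 1.1]
grip_width: 36.0
t 4.55 bal [133.    0.2 199.9] (tip z) yaw err to -tx axis deg 0.13 rp [-1.7937e+02 -1.7000e-01] F [-0.67  0.03  1.11] w 36.0
```

View pics/v4.png

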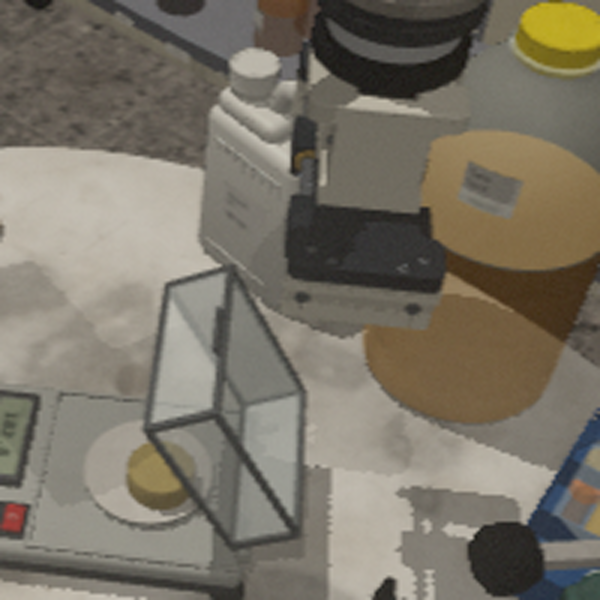

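```bash
python3 -m jog '[0,0,0,0,0, 0,0,0,0,0, 0,0,0,0,0, 0,0,0,0,0, 0,0,0,0,0]'; python3 - <<'E'
from h import *
st();p,d=save('scene','s5')
cv2.imwrite('pics/v5.png',cv2.resize(cv2.imread('pics/s5.png')[100:250,280:400],None,fx=5,fy=4,interpolation=2))
def loc(X):
    d=X[...,:2]-O;c,n=np.cos(PSI),np.sin(PSI);return np.stack([c*d[...,0]+n*d[...,1],-n*d[...,0]+c*d[...,1],X[...,2]],-1)
W=loc(world('scene',d))
for v in range(150,190,2): print(v,[W[v,u].round().astype(int).tolist() for u in(322,330,338,346,354)])
for y in(-55,55,0):print([np.round(proj('scene',bal(O,PSI,(133,y,z))),0) for z in(200,225,270)])
E
```

```text
time: 5.15
tool_pos: [607.0, -46.4, 225.5]
tcp_rot: [-3.131, -0.003, 2.206]
contact_force: [-0.3, 0.3, 1.6]
grip_width: 84.0
t 5.15 bal [130.6   0.8 200.5] (tip z) yaw err to -tx axis deg 0.31 rp [-179.38   -0.19] F [-0.35  0.28  1.61] w 84.0
150 [[107, -94, 333], [118, -93, 334], [129, -94, 336], [140, -93, 338], [151, -93, 339]]
152 [[108, -94, 330], [119, -94, 331], [130, -92, 331], [141, -93, 333], [151, -94, 336]]
154 [[108, -91, 323], [120, -91, 324], [131, -92, 328], [141, -93, 330], [152, -94, 332]]
156 [[109, -92, 320], [120, -90, 320], [131, -91, 323], [142, -92, 325], [153, -92, 326]]
158 [[110, -86, 310], [122, -84, 310], [133, -85, 313], [143, -92, 321], [154, -91, 322]]
160 [[111, -86, 306], [122, -87, 309], [134, -85, 309], [145, -85, 311], [156, -85, 312]]
162 [[111, -86, 302], [123, -86, 304], [134, -85, 304], [146, -86, 307], [157, -85, 308]]
164 [[112, -85, 297], [123, -86, 300], [135, -86, 302], [146, -86, 303], [158, -85, 304]]
166 [[143, 206, 2], [127, -60, 270], [136, -86, 298], [147, -84, 298], [159, -84, 299]]
168 [[143, 200, 1], [128, -60, 265], [141, -58, 2
[... 364 characters left out ...]
 [210, 129, 58]]
178 [[144, 165, 2], [164, 168, 2], [183, 173, -1], [197, 148, 29], [211, 127, 53]]
180 [[145, 160, 0], [164, 163, 0], [183, 165, 0], [198, 144, 26], [212, 127, 47]]
182 [[145, 152, 1], [164, 154, 2], [183, 159, 0], [199, 142, 21], [213, 128, 39]]
184 [[145, 146, 1], [164, 149, 1], [183, 150, 3], [200, 141, 15], [214, 125, 36]]
186 [[145, 140, 1], [164, 141, 2], [183, 145, 1], [201, 140, 10], [215, 124, 30]]
188 [[145, 132, 2], [164, 137, 0], [183, 138, 2], [202, 141, 2], [216, 122, 26]]
[array([327., 193.]), array([329., 183.]), array([334., 164.])]
[array([329., 149.]), array([331., 139.]), array([334., 120.])]
[array([328., 170.]), array([330., 160.]), array([334., 141.])]
```

View pics/v5.png

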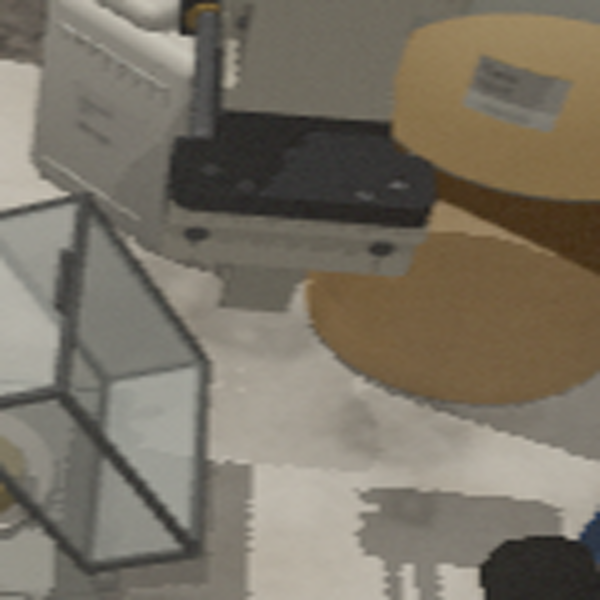

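The open finger ends at about z≈243 in the depth data, where the state implies 200, so the real tip is roughly 40 mm higher than nominal. That explains why it missed the cover. I'll close the fingers, go lower behind the cover and look again.

```bash
python3 -m jog '[1,-10,0,0,0, 1,0,0,10,0, 1,0,0,10,0, 1,0,0,10,0, 1,0,0,10,0]'; python3 -m jog '[1,0,0,10,0, 1,0,0,10,0, 1,0,0,10,0, 1,0,0,10,0, 1,0,0,0,0]'; python3 - <<'E'
from h import *
st();p,d=save('scene','s6');save('top','t6')
cv2.imwrite('pics/v6.png',np.hstack([cv2.resize(cv2.imread('pics/s6.png')[120:270,250:380],None,fx=3,fy=3,interpolation=2),cv2.resize(cv2.imread('pics/t6.png')[110:260,230:360],None,fx=3,fy=3,interpolation=2)]))
E
```

```text
time: 5.7
tool_pos: [613.5, -55.9, 182.8]
tcp_rot: [-3.132, -0.002, 2.206]
contact_force: [0.3, 0.0, -0.3]
grip_width: 56.5
time: 6.2
tool_pos: [611.4, -55.5, 136.1]
tcp_rot: [-3.128, -0.006, 2.206]
contact_force: [0.5, 0.0, 0.0]
grip_width: 16.4
t 6.2 bal [140.5  -1.  111.1] (tip z) yaw err to -tx axis deg 0.28 rp [-179.23   -0.35] F [0.53 0.02 0.01] w 16.4
```

View pics/v6.png

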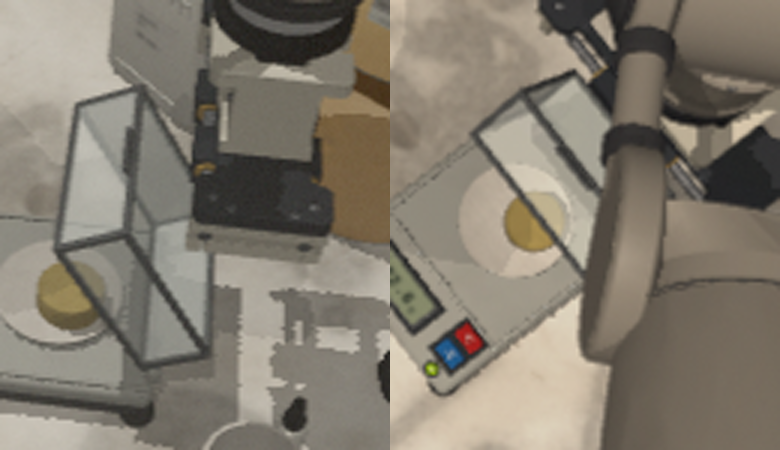

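```bash
python3 -m jog '[1,6,0,0,0, 1,8,0,0,0, 1,8,0,0,0, 1,6,0,0,0, 1,5,0,0,0]'; python3 -c "from h import *;st()"; python3 -m jog '[1,4,0,0,0, 1,4,0,0,0, 1,4,0,0,0]'; python3 - <<'E'
from h import *
st();p,d=save('scene','s7')
cv2.imwrite('pics/v7.png',cv2.resize(cv2.imread('pics/s7.png')[120:270,220:380],None,fx=3,fy=3,interpolation=2))
E
```

```text
time: 6.8
tool_pos: [592.2, -27.1, 140.2]
tcp_rot: [-3.133, -0.001, 2.206]
contact_force: [0.7, -1.1, 0.1]
grip_width: 0.3
t 6.8 bal [106.2   0.2 115.2] (tip z) yaw err to -tx axis deg 0.27 rp [-1.795e+02 -7.000e-02] F [ 0.73 -1.11  0.07] w 0.3
time: 7.1
tool_pos: [584.5, -16.2, 140.7]
tcp_rot: [-3.134, -0.0, 2.206]
contact_force: [0.1, 0.2, 0.6]
grip_width: 0.6
t 7.1 bal [ 92.9   0.4 115.7] (tip z) yaw err to -tx axis deg 0.31 rp [-1.7954e+02 -2.0000e-02] F [0.09 0.18 0.59] w 0.6
```

View pics/v7.png

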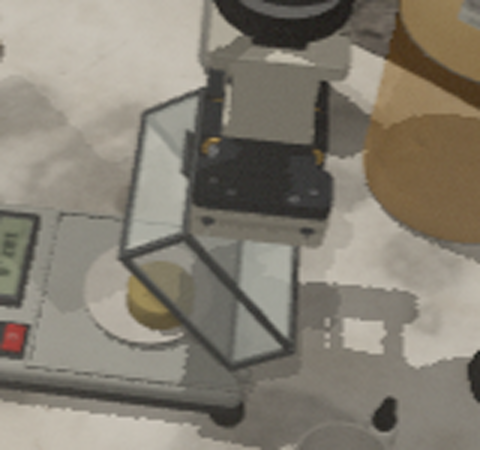

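The cover is now moving; its right lip corner has shifted from u≈292 to u≈282. I continue pushing.

```bash
python3 -m jog '[1,4,0,0,0, 1,4,0,0,0, 1,4,0,0,0]'; python3 - <<'E'
from h import *
st();p,d=save('scene','s8')
cv2.imwrite('pics/v8.png',cv2.resize(cv2.imread('pics/s8.png')[120:270,220:380],None,fx=3,fy=3,interpolation=2))
E
```

```text
time: 7.45
tool_pos: [576.6, -5.7, 140.5]
tcp_rot: [-3.133, -0.001, 2.206]
contact_force: [-0.1, -0.2, 0.4]
grip_width: 0.4
t 7.45 bal [ 79.8   0.3 115.5] (tip z) yaw err to -tx axis deg 0.29 rp [-1.7953e+02 -5.0000e-02] F [-0.15 -0.17  0.45] w 0.4
```

View pics/v8.png

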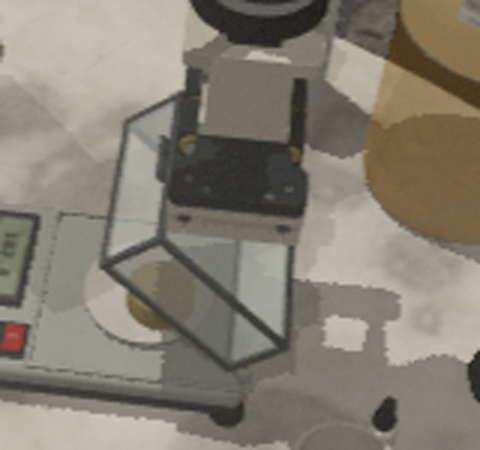

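```bash
python3 -m jog '[1,4,0,0,0, 1,3,0,0,0, 1,0,0,0,0, 1,0,0,0,0]'; python3 - <<'E'
from h import *
st();p,d=save('scene','s9')
cv2.imwrite('pics/v9.png',cv2.resize(cv2.imread('pics/s9.png')[120:270,200:360],None,fx=3,fy=3,interpolation=2))
E
```

```text
time: 7.9
tool_pos: [571.5, 1.2, 140.5]
tcp_rot: [-3.133, -0.001, 2.207]
contact_force: [0.6, 0.5, -0.5]
grip_width: 0.5
t 7.9 bal [ 71.2   0.2 115.5] (tip z) yaw err to -tx axis deg 0.33 rp [-1.7951e+02 -8.0000e-02] F [ 0.6   0.49 -0.51] w 0.5
```

View pics/v9.png

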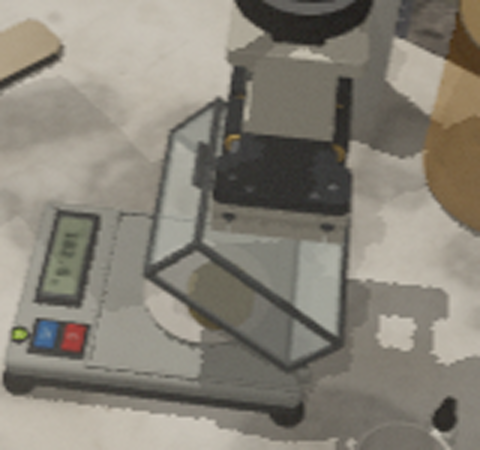

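```bash
python3 -m jog '[1,4,0,0,0, 1,4,0,0,0, 1,4,0,0,0, 1,0,0,0,0, 1,0,0,0,0]'; python3 - <<'E'
from h import *
st();p,d=save('scene','s10')
cv2.imwrite('pics/v10.png',cv2.resize(cv2.imread('pics/s10.png')[120:270,200:360],None,fx=3,fy=3,interpolation=2))
E
```

```text
time: 8.45
tool_pos: [563.8, 11.6, 140.4]
tcp_rot: [-3.133, -0.002, 2.206]
contact_force: [0.3, -0.6, 0.6]
grip_width: 0.6
t 8.45 bal [5.820e+01 1.000e-01 1.154e+02] (tip z) yaw err to -tx axis deg 0.31 rp [-1.7951e+02 -9.0000e-02] F [ 0.26 -0.62  0.56] w 0.6
```

View pics/v10.png

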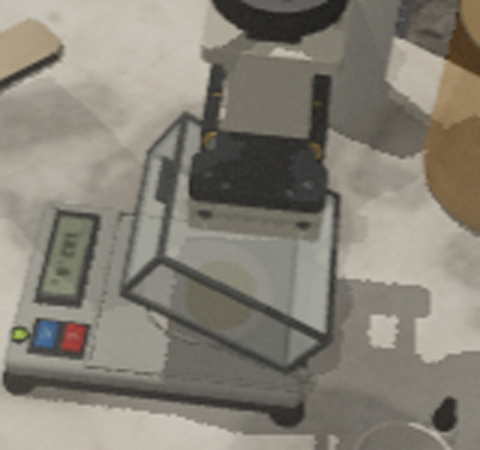

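It's falling. I let time pass without moving.

```bash
python3 -m jog '[1,0,0,-5,0, 1,0,0,-5,0, 1,0,0,-5,0, 1,0,0,0,0, 1,0,0,0,0]';python3 -m jog '[1,0,0,0,0, 1,0,0,0,0, 1,0,0,0,0]'; python3 - <<'E'
from h import *
st();p,d=save('scene','s11')
cv2.imwrite('pics/v11.png',cv2.resize(cv2.imread('pics/s11.png')[120:270,200:360],None,fx=3,fy=3,interpolation=2))
E
```

```text
time: 9.0
tool_pos: [564.5, 11.3, 157.4]
tcp_rot: [-3.134, -0.001, 2.206]
contact_force: [-1.1, 0.6, -0.2]
grip_width: 0.4
time: 9.3
tool_pos: [564.3, 11.3, 157.1]
tcp_rot: [-3.134, -0.001, 2.206]
contact_force: [0.1, -0.2, 0.2]
grip_width: 0.4
t 9.3 bal [ 58.8   0.3 132.1] (tip z) yaw err to -tx axis deg 0.28 rp [-1.7954e+02 -6.0000e-02] F [ 0.12 -0.18  0.19] w 0.4
```

View pics/v11.png

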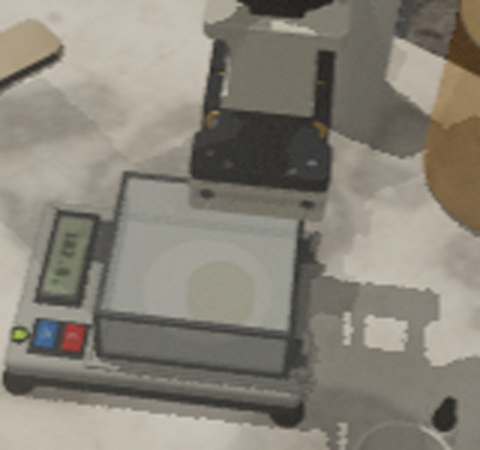

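Picture s11 shows the cover lying flat over the pan. I'll check its angle against the model and use the pushing frames to estimate the true tip height.

```bash
python3 - <<'E'
from box import *
# theta fit by depth: front/right-wall corner points; use depth points of cover plates: fit via edge darkness
from scipy.ndimage import map_coordinates,gaussian_filter
def score(img,th):
    g=gaussian_filter(img.astype(float).mean(-1),.7)
    def T(x0,y,z):
        dx,dz=x0-101.5,z-41;c,s=np.cos(th),np.sin(th);return proj('scene',bal(O,PSI,(101.5+c*dx+s*dz,y,41-s*dx+c*dz)))
    tot=[]
    for e in [(-37,-63,39,-37,-63,84),(-37,-63,84,91,-63,84),(-37,-63,84,-37,0,84)]:
        a,b=np.array(T(*e[:3])),np.array(T(*e[3:]));t=np.linspace(.05,.7 if e[3]==91 else .5,40)[:,None];q=a+(b-a)*t
        tot.append(map_coordinates(g,[q[:,1],q[:,0]],order=1).mean())
    return np.mean(tot)
for k,xt in(('s0',0),('s7',92.9),('s8',79.8),('s9',71.2),('s11',0)):
    img=np.load(f'pics/{k}.npz')['p'];ths=np.arange(-.1,1.3,.005);s=[score(img,t) for t in ths];th=ths[np.argmin(s)]
    line=[]
    for dx in (9.5,):
        # plate: lip L, direction toward hinge side
        L=np.array(lip(th))[[0,2]];d=np.array([np.cos(-th),np.sin(-th)])
        x=xt-dx;z=L[1]+(x-L[0])/d[0]*d[1];line.append(z)
    print(k,'theta',round(th,3),'lip',L.round(1),'contact z',np.round(line,1))
img=np.load('pics/s11.npz')['p'];cv2.imwrite('pics/b11.png',box('scene',img,0.0,(200,150,320,260),5))
E
```

```text
s0 theta 1.08 lip [ 74.7 182.5] contact z [340.]Traceback (most recent call last):
  File "<stdin>", line 14, in <module>
  File "<stdin>", line 10, in score
  File "<stdin>", line 7, in T
  File "h.py", line 12, in proj
    f,cx,cy,R,t=K(n); c=R@np.array(X,float)+t; return c[0]/c[2]*f+cx,c[1]/c[2]*f+cy
                ~^^^
  File "h.py", line 6, in K
    c=calibration(n); f=192/np.tan(np.radians(c['fovy'])/2); return f,c['cx'],c['cy'],np.array(c['R']),np.array(c['t'])
ValueError: time passes only in moves, steps and waits
```

```bash
python3 - <<'E'
import pickle
from plant import calibration
pickle.dump({n:dict(calibration(n)) for n in('scene','top')},open('cal.pkl','wb'))
s=open('h.py').read().replace("c=calibration(n); f","c=CAL[n]; f").replace("from plant import *","from plant import *\nimport pickle\nCAL=pickle.load(open('cal.pkl','rb'))")
open('h.py','w').write(s)
E
cat > th.py <<'E'
from box import *
from scipy.ndimage import map_coordinates,gaussian_filter
def score(img,th):
    g=gaussian_filter(img.astype(float).mean(-1),.7)
    def T(x0,y,z):
        dx,dz=x0-101.5,z-41;c,s=np.cos(th),np.sin(th);return proj('scene',bal(O,PSI,(101.5+c*dx+s*dz,y,41-s*dx+c*dz)))
    tot=[]
    for e in [(-37,-63,39,-37,-63,84),(-37,-63,84,91,-63,84),(-37,-63,84,-37,0,84)]:
        a,b=np.array(T(*e[:3])),np.array(T(*e[3:]));t=np.linspace(.05,.7 if e[3]==91 else .5,40)[:,None];q=a+(b-a)*t
        tot.append(map_coordinates(g,[q[:,1],q[:,0]],order=1).mean())
    return np.mean(tot)
def theta(img):
    ths=np.arange(-.1,1.3,.01);s=[score(img,t) for t in ths];return ths[np.argmin(s)]
E
python3 - <<'E'
from th import *
for k,xt in(('s0',0),('s7',92.9),('s8',79.8),('s9',71.2),('s11',0)):
    img=np.load(f'pics/{k}.npz')['p'];th=theta(img)
    L=np.array(lip(th))[[0,2]]
    x=xt-9.5;z=L[1]-(x-L[0])*np.tan(th)
    print(k,'theta',round(th,3),'lip',L.round(1),'contact z',np.round(z,1))
img=np.load('pics/s11.npz')['p'];cv2.imwrite('pics/b11.png',box('scene',img,0.0,(200,150,320,260),5))
E
```

```text
s0 theta 1.08 lip [ 74.7 182.5] contact z 340.0
s7 theta 0.96 lip [ 58.  178.3] contact z 141.9
s8 theta 0.85 lip [ 43.2 172.6] contact z 141.7
s9 theta 0.74 lip [ 29.1 165.4] contact z 135.6
s11 theta 0.01 lip [-35.5  85.4] contact z 85.2
```

View pics/b11.png

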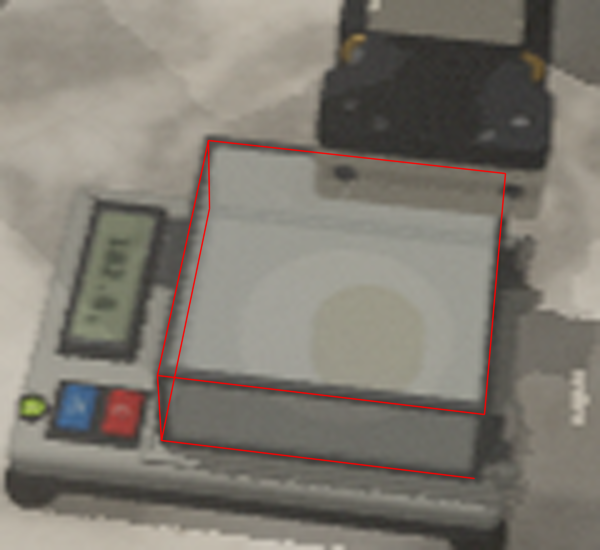

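The cover is shut (θ≈0.01) and the overlay fits. Now to the blue key, at bal x≈-82, y≈-51.

```bash
python3 -m jog '[1,35,-12,0,0, 1,35,-13,0,0, 1,35,-13,0,0, 1,30,-12,0,0, 1,6,-1,0,0]'; python3 - <<'E'
from th import *
st();W=world('scene',np.load('pics/s11.npz')['d'])
d=W[...,:2]-O;c,n=np.cos(PSI),np.sin(PSI);L=np.stack([c*d[...,0]+n*d[...,1],-n*d[...,0]+c*d[...,1],W[...,2]],-1)
for y0 in range(-60,60,10):
    m=(abs(L[...,1]-y0-5)<5)&(L[...,0]>-60)&(L[...,0]<-25)&(L[...,2]>70)&(L[...,2]<120)
    q=L[m];print(y0,len(q),q[:,2].max().round(1),q[:,0].min().round(1),np.sort(q[:,2])[-5:].round(1))
E
```

```text
time: 9.85
tool_pos: [435.8, 95.9, 156.1]
tcp_rot: [-3.133, -0.001, 2.203]
contact_force: [0.2, -0.2, 0.8]
grip_width: 0.1
t 9.85 bal [-85.3 -53.7 131.1] (tip z) yaw err to -tx axis deg 0.11 rp [-1.795e+02 -7.000e-02] F [ 0.19 -0.21  0.76] w 0.1
-60 23 90.1 -36.9 [87.7 87.7 88.1 88.4 90.1]
-50 26 89.6 -37.1 [87.9 88.2 88.2 88.5 89.6]
-40 27 88.7 -37.4 [87.4 88.1 88.2 88.5 88.7]
-30 25 88.6 -37.2 [87.8 87.8 87.9 88.1 88.6]
-20 36 88.7 -45.1 [87.5 88.  88.3 88.3 88.7]
-10 38 89.2 -45.0 [87.4 87.6 87.8 88.7 89.2]
0 38 89.1 -45.1 [87.9 88.  88.5 88.6 89.1]
10 32 88.9 -44.8 [87.5 87.7 88.1 88.3 88.9]
20 22 88.6 -37.4 [87.7 88.1 88.5 88.6 88.6]
30 21 88.3 -37.0 [86.8 87.1 87.8 87.8 88.3]
40 21 87.9 -36.8 [87.3 87.5 87.8 87.9 87.9]
50 24 88.7 -37.5 [88.  88.2 88.3 88.4 88.7]
```

```bash
python3 -m jog '[1,-1,1,20,0, 1,-1,1,20,0, 1,0,0,20,0, 1,0,0,14,0, 1,0,0,0,0]'; python3 - <<'E'
from th import *
st();p,d=save('scene','s12');save('top','t12');print(theta(p))
cv2.imwrite('pics/v12.png',np.hstack([cv2.resize(cv2.imread('pics/s12.png')[120:270,170:300],None,fx=3,fy=3,interpolation=2),cv2.resize(cv2.imread('pics/t12.png')[140:290,200:330],None,fx=3,fy=3,interpolation=2)]))
E
```

```text
time: 10.35
tool_pos: [441.2, 95.6, 81.4]
tcp_rot: [-3.139, 0.003, 2.205]
contact_force: [-0.7, 0.2, -0.1]
grip_width: 0.1
t 10.35 bal [-81.9 -49.5  56.4] (tip z) yaw err to -tx axis deg 0.25 rp [-1.7983e+02  1.7000e-01] F [-0.75  0.21 -0.12] w 0.1
0.019999999999999934
```

View pics/v12.png

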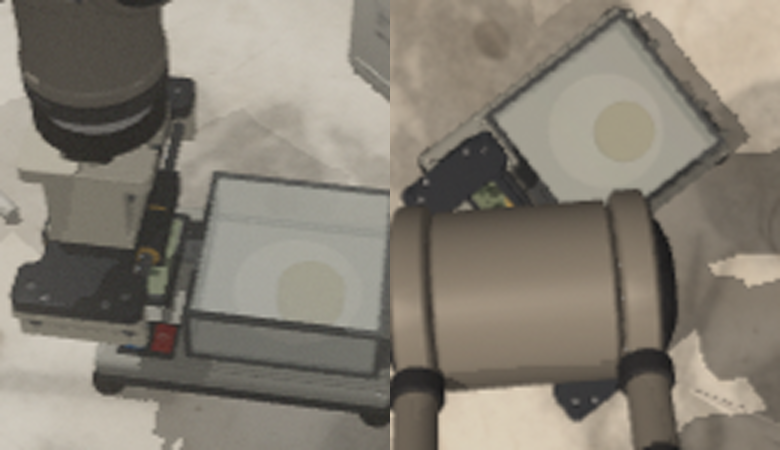

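```bash
python3 -m jog '[1,0,0,6,0, 1,0,0,4,0, 1,0,0,3,0]'; python3 -m jog '[1,0,0,2,0, 1,0,0,2,0]'; python3 -m jog '[1,0,0,2,0, 1,0,0,2,0]'; python3 -c "from h import *;st()"
```

```text
time: 10.75
tool_pos: [444.3, 95.5, 71.2]
tcp_rot: [3.138, 0.007, 2.205]
contact_force: [0.5, -0.3, -0.1]
grip_width: 0.4
time: 10.95
tool_pos: [444.6, 95.5, 67.1]
tcp_rot: [3.138, 0.008, 2.205]
contact_force: [0.1, 0.0, 0.4]
grip_width: 0.3
time: 11.15
tool_pos: [444.7, 95.5, 63.0]
tcp_rot: [3.137, 0.008, 2.205]
contact_force: [0.4, -0.8, 0.4]
grip_width: 0.4
t 11.15 bal [-79.8 -46.7  38. ] (tip z) yaw err to -tx axis deg 0.24 rp [179.76   0.45] F [ 0.42 -0.8   0.45] w 0.4
```

```bash
python3 -m jog '[1,1,-2,3,0, 1,1,-2,3,0]'; python3 -m jog '[1,0,0,2,0, 1,0,0,2,0]'; python3 -c "from h import *;st()"
```

```text
time: 11.35
tool_pos: [440.4, 94.8, 56.6]
tcp_rot: [3.137, 0.008, 2.205]
contact_force: [-0.4, 0.0, 0.7]
grip_width: 0.2
time: 11.55
tool_pos: [439.7, 94.7, 52.0]
tcp_rot: [3.138, 0.008, 2.205]
contact_force: [-0.2, 0.7, 0.4]
grip_width: 0.5
t 11.55 bal [-82.  -51.2  27. ] (tip z) yaw err to -tx axis deg 0.24 rp [179.77   0.44] F [-0.23  0.71  0.41] w 0.5
```

```bash
python3 - <<'E'
from th import *
p,d=save('scene','s13');
cv2.imwrite('pics/v13.png',cv2.resize(cv2.imread('pics/s13.png')[170:270,170:290],None,fx=5,fy=5,interpolation=2))
E
```

```text
(no output)
```

View pics/v13.png

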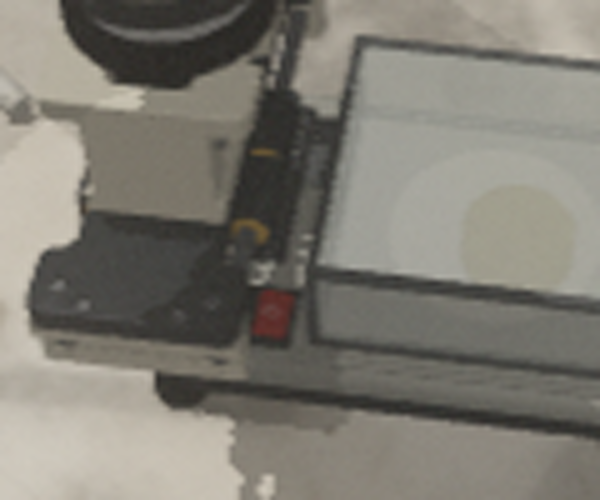

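```bash
for i in 1 2 3; do :; done; python3 -m jog '[1,0,0,2,0, 1,0,0,1,0]' | sed -n 2,4p; python3 -m jog '[1,0,0,1,0, 1,0,0,1,0]'| sed -n 2,4p; python3 -m jog '[1,0,0,1,0, 1,0,0,1,0]'| sed -n 2,4p; python3 -m jog '[1,0,0,1,0, 1,0,0,1,0]'| sed -n 2,4p; python3 -c "from h import *;st()"
```

```text
tool_pos: [439.7, 94.6, 48.5]
tcp_rot: [3.138, 0.008, 2.205]
contact_force: [0.3, 0.1, 0.2]
tool_pos: [439.9, 94.7, 46.4]
tcp_rot: [3.138, 0.008, 2.205]
contact_force: [-0.1, 0.1, 0.3]
tool_pos: [440.0, 94.7, 44.3]
tcp_rot: [3.138, 0.008, 2.205]
contact_force: [-0.2, -0.4, 0.3]
tool_pos: [440.0, 94.7, 42.1]
tcp_rot: [3.137, 0.008, 2.205]
contact_force: [-0.0, -0.4, 0.2]
t 12.4 bal [-81.8 -51.   17.1] (tip z) yaw err to -tx axis deg 0.24 rp [179.76   0.45] F [-0.01 -0.43  0.18] w 0.5
```

```bash
for i in 1; do :; done; python3 -m jog '[1,0,0,1,0, 1,0,0,1,0, 1,0,0,1,0]' | sed -n '2p;4p'; python3 -m jog '[1,0,0,1,0, 1,0,0,1,0]'| sed -n '2p;4p'; python3 -m jog '[1,0,0,1,0, 1,0,0,1,0]'| sed -n '2p;4p'; python3 -c "from h import *;st()"
```

```text
tool_pos: [440.1, 94.6, 38.9]
contact_force: [-0.2, 0.4, -0.4]
tool_pos: [440.1, 94.6, 36.7]
contact_force: [-0.1, 0.1, 1.0]
tool_pos: [440.1, 94.6, 34.9]
contact_force: [-2.0, -0.4, 4.3]
t 13.1 bal [-81.7 -50.9   9.9] (tip z) yaw err to -tx axis deg 0.24 rp [179.75   0.45] F [-1.95 -0.36  4.27] w 0.6
```

The force gradient (~1.8 N/mm) matches the key spring, so the tip is on the blue key. A little deeper, a short hold, then release.

```bash
python3 -m jog '[1,0,0,0.5,0, 1,0,0,0.3,0, 1,0,0,0,0]' | sed -n '2p;4p'; python3 - <<'E'
from th import *
st();p,d=save('scene','s14');
cv2.imwrite('pics/v14.png',cv2.resize(cv2.imread('pics/s14.png')[170:270,170:290],None,fx=5,fy=5,interpolation=2))
E
```

```text
tool_pos: [440.1, 94.6, 34.9]
contact_force: [-1.5, -0.1, 5.2]
t 13.4 bal [-81.7 -50.9   9.9] (tip z) yaw err to -tx axis deg 0.25 rp [179.73   0.47] F [-1.5  -0.06  5.24] w 0.6
```

View pics/v14.png

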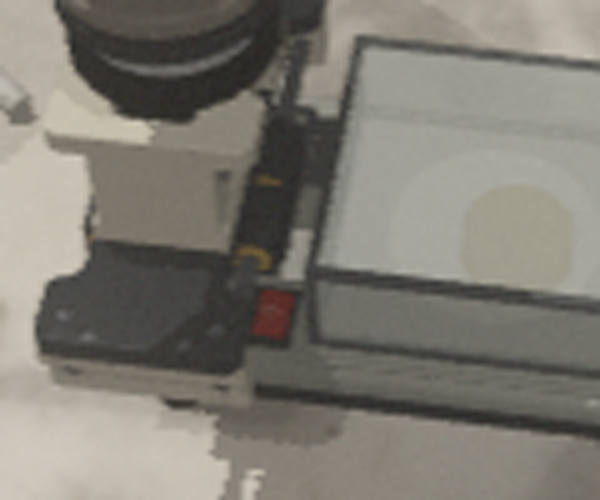

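```bash
python3 -m jog '[1,0,0,-4,0, 1,0,0,-8,0, 1,0,0,-15,0, 1,0,0,-15,0, 1,0,0,-15,0]'| sed -n '2p;4p';python3 -m jog '[1,0,-15,-15,0, 1,0,-15,-15,0, 1,0,-15,-10,0]'| sed -n '2p;4p'; python3 - <<'E'
from th import *
st();p,d=save('scene','s15');save('top','t15');print(theta(p))
cv2.imwrite('pics/v15.png',np.hstack([cv2.resize(cv2.imread('pics/s15.png')[130:260,190:320],None,fx=3,fy=3,interpolation=2),cv2.resize(cv2.imread('pics/t15.png')[130:260,200:330],None,fx=3,fy=3,interpolation=2)]))
E
```

```text
tool_pos: [438.4, 94.8, 93.3]
contact_force: [0.7, -0.8, -0.8]
tool_pos: [402.6, 68.2, 136.6]
contact_force: [0.3, 1.0, 0.2]
t 14.25 bal [-82.5 -96.8 111.6] (tip z) yaw err to -tx axis deg 0.33 rp [179.77   0.45] F [0.3  0.97 0.2 ] w 0.6
0.019999999999999934
```

View pics/v15.png

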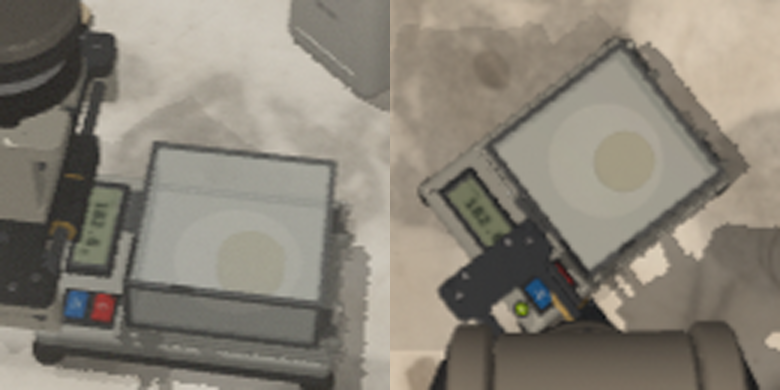

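```bash
python3 - <<'E'
from h import *
def loc(X):
    d=X[...,:2]-O;c,n=np.cos(PSI),np.sin(PSI);return np.stack([c*d[...,0]+n*d[...,1],-n*d[...,0]+c*d[...,1],X[...,2]],-1)
for k,n,tx,ty,tz in(('s15','scene',-82.5,-96.8,136.6),('t15','top',-82.5,-96.8,136.6),('s14','scene',-81.7,-50.9,34.9),('s12','scene',-81.9,-49.5,81.4),('t12','top',-81.9,-49.5,81.4),('s3','scene',61.8,-.3,184),('s11','scene',58.8,.3,157.1),('s8','scene',79.8,.3,140.5),('s5','scene',130.6,.8,225.5)):
    W=loc(world(n,np.load(f'pics/{k}.npz')['d']))-[tx,ty,tz]
    m=(W[...,2]>72)&(W[...,2]<120)&(abs(W[...,1])<105)&(abs(W[...,0])<60)
    for lo,hi in((-92,-60),(60,92)):
        q=W[m&(W[...,1]>lo)&(W[...,1]<hi)]
        if len(q)>60: print(k,n,(lo,hi),len(q),np.percentile(q[:,0],[.5,2,98,99.5]).round(1),'mid',np.percentile(q[:,0],[1,99]).mean().round(2),'ymin/max',q[:,1].min().round(1),W[m][:,1].min().round(1),W[m][:,1].max().round(1),'ztop',np.percentile(q[:,2],99).round(1))
E
```

```text
s15 scene (-92, -60) 1003 [-34.4 -32.8  38.2  38.5] mid 2.2 ymin/max -92.0 -97.2 93.7 ztop 113.0
s15 scene (60, 92) 243 [17.6 18.8 37.6 37.8] mid 27.98 ymin/max 61.2 -97.2 93.7 ztop 114.0
t15 top (60, 92) 642 [-39.  -37.4  31.8  33.2] mid -2.87 ymin/max 60.2 9.0 93.4 ztop 115.2
s14 scene (-92, -60) 745 [-34.8 -33.   38.1  38.4] mid 2.16 ymin/max -92.0 -97.1 93.5 ztop 113.6
s14 scene (60, 92) 168 [21.2 21.7 37.8 37.9] mid 29.64 ymin/max 60.9 -97.1 93.5 ztop 114.4
s12 scene (-92, -60) 837 [-33.6 -32.2  38.6  38.9] mid 2.69 ymin/max -92.0 -96.9 95.0 ztop 113.5
s12 scene (60, 92) 183 [21.2 22.4 38.3 38.4] mid 29.99 ymin/max 60.5 -96.9 95.0 ztop 113.2
t12 top (-92, -60) 185 [-37.5 -36.9  -1.3   0.6] mid -18.71 ymin/max -92.0 -93.9 96.1 ztop 115.1
t12 top (60, 92) 457 [-36.3 -33.4  33.1  34.3] mid -0.73 ymin/max 60.4 -93.9 96.1 ztop 114.8
s3 scene (-92, -60) 1061 [-34.5 -33.1  37.3  38.3] mid 1.98 ymin/max -92.0 -95.9 43.8 ztop 113.8
s11 scene (-92, -60) 970 [-34.1 -32.6  37.6  38.5] mid 2.23 ymin/max -92.0 -95.9 28.4 ztop 114.0
s8 scene (-92, -60) 933 [-33.9 -32.6  37.6  38.5] mid 2.4 ymin/max -92.0 -96.7 25.4 ztop 113.8
s5 scene (-92, -60) 1224 [-34.3 -33.9  37.6  38.8] mid 2.02 ymin/max -92.0 -96.0 92.8 ztop 113.7
s5 scene (60, 92) 82 [-35.  -35.  -29.6 -29.6] mid -32.3 ymin/max 60.5 -96.0 92.8 ztop 111.8
```

```bash
python3 -m jog '[1,-10,15,0,0, 1,-10,15,0,0, 1,-8,14,0,0, 1,0,0,15,0, 1,0,0,10,0]'| sed -n '2p;4p'; python3 -c "from h import *;st()"
```

```text
tool_pos: [459.0, 72.6, 112.2]
contact_force: [-0.6, 1.1, -0.0]
t 14.85 bal [-52.8 -48.6  87.2] (tip z) yaw err to -tx axis deg 0.17 rp [179.49   0.6 ] F [-0.62  1.11 -0.01] w 0.4
```

```bash
python3 -m jog '[1,1,-2,8,0, 1,0,-1,5,0, 1,0,0,0,0]'| sed -n '2p;4p'; python3 - <<'E'
from th import *
st();p,d=save('scene','s16')
cv2.imwrite('pics/v16.png',cv2.resize(cv2.imread('pics/s16.png')[140:260,190:310],None,fx=5,fy=5,interpolation=2))
E
```

```text
tool_pos: [454.8, 72.0, 96.4]
contact_force: [-0.3, -0.1, -0.5]
t 15.15 bal [-54.8 -52.4  71.4] (tip z) yaw err to -tx axis deg 0.19 rp [179.67   0.46] F [-0.31 -0.12 -0.45] w 0.3
```

View pics/v16.png

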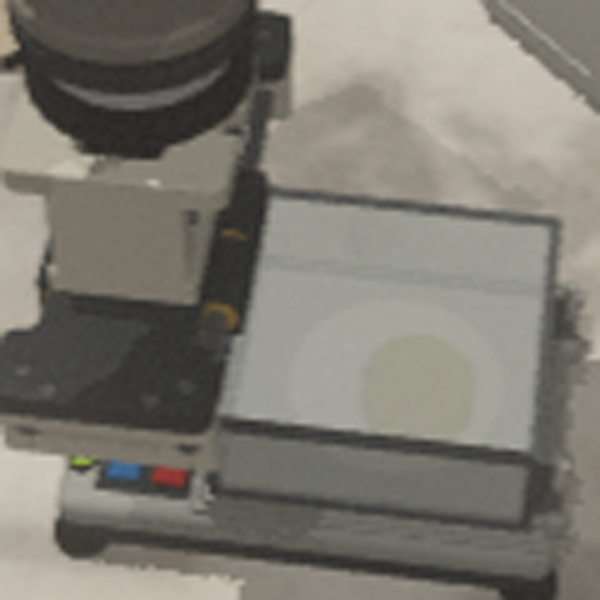

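```bash
python3 -m jog '[1,-1,0,5,0, 1,0,0,4,0, 1,0,0,2,0]'| sed -n '2p;4p'; python3 -c "from h import *;st()"
```

```text
tool_pos: [456.4, 71.1, 86.1]
contact_force: [-0.5, -0.1, -0.6]
t 15.5 bal [-53.1 -51.6  61.1] (tip z) yaw err to -tx axis deg 0.17 rp [179.53   0.57] F [-0.47 -0.13 -0.64] w 0.5
```

```bash
python3 -m jog '[1,0.5,0,5,0, 1,0.2,0,5,0, 1,0,0,4,0]'| sed -n '4p'; python3 -c "from h import *;st()"; python3 -m jog '[1,0.2,0,5,0, 1,0.2,0,5,0]'| sed -n '4p'; python3 -c "from h import *;st()"
```

```text
contact_force: [0.1, -0.2, -0.2]
t 15.8 bal [-53.4 -51.2  46.4] (tip z) yaw err to -tx axis deg 0.17 rp [179.47   0.61] F [ 0.06 -0.22 -0.18] w 0.5
contact_force: [0.2, -0.5, 0.6]
t 16.0 bal [-53.7 -51.1  35.5] (tip z) yaw err to -tx axis deg 0.17 rp [179.48   0.6 ] F [ 0.25 -0.52  0.59] w 0.4
```

```bash
python3 -m jog '[1,0,0,5,0, 1,0,0,5,0]'| sed -n '4p'; python3 -c "from h import *;st()"; python3 -m jog '[1,0,0,4,0, 1,0,0,3,0, 1,0,0,1,0]'| sed -n '4p'; python3 -c "from h import *;st()"
```

```text
contact_force: [0.9, -0.6, 0.4]
t 16.2 bal [-53.7 -51.   24.5] (tip z) yaw err to -tx axis deg 0.17 rp [179.49   0.6 ] F [ 0.93 -0.64  0.38] w 0.3
contact_force: [-0.4, 0.1, 0.6]
t 16.5 bal [-53.8 -51.3  15.1] (tip z) yaw err to -tx axis deg 0.17 rp [179.54   0.56] F [-0.42  0.05  0.57] w 0.6
```

```bash
python3 -m jog '[1,0,0,1,0, 1,0,0,1,0]'| sed -n '2p;4p'; python3 -m jog '[1,0,0,1,0, 1,0,0,0.7,0]'| sed -n '2p;4p'; python3 -m jog '[1,0,0,0.7,0, 1,0,0,0.7,0]'| sed -n '2p;4p'; python3 -c "from h import *;st()"
```

```text
tool_pos: [456.4, 71.9, 38.0]
contact_force: [-0.4, -0.8, -0.5]
tool_pos: [456.5, 71.9, 36.4]
contact_force: [-0.6, 0.8, 2.1]
tool_pos: [456.5, 71.9, 35.3]
contact_force: [-1.8, -0.1, 3.6]
t 17.1 bal [-53.7 -51.1  10.3] (tip z) yaw err to -tx axis deg 0.17 rp [179.51   0.58] F [-1.81 -0.09  3.63] w 0.5
```

```bash
python3 -m jog '[1,0,0,0.7,0, 1,0,0,0.7,0]'| sed -n '2p;4p'; python3 -m jog '[1,0,0,0.3,0]'| sed -n '2p;4p'; python3 - <<'E'
from th import *
st();p,d=save('scene','s17')
cv2.imwrite('pics/v17.png',cv2.resize(cv2.imread('pics/s17.png')[140:260,190:310],None,fx=5,fy=5,interpolation=2))
E
```

```text
tool_pos: [456.6, 71.8, 34.6]
contact_force: [-4.3, -1.2, 13.9]
tool_pos: [456.5, 71.9, 34.8]
contact_force: [-2.0, -0.3, 6.2]
t 17.4 bal [-53.7 -51.1   9.8] (tip z) yaw err to -tx axis deg 0.18 rp [179.49   0.6 ] F [-2.04 -0.31  6.18] w 0.4
```

View pics/v17.png

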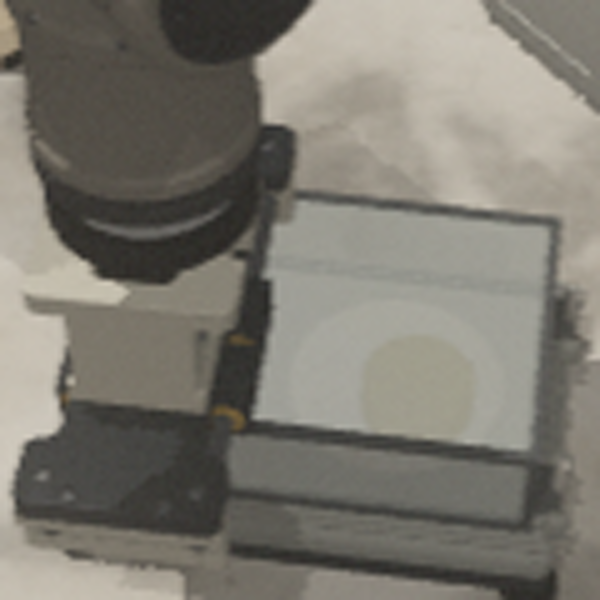

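The red key is at its stop. Now release straight up and clear the scene.

```bash
python3 -m jog '[1,0.3,0,-4,0, 1,0.2,0,-8,0, 1,0,0,-12,0, 1,0,0,-15,0, 1,0,0,-15,0]'| sed -n '2p;4p'; python3 -c "from h import *;st()"; python3 -m jog '[1,0,0,-20,0, 1,0,0,-25,0, 1,20,0,-20,0, 1,40,0,-10,0, 1,40,0,0,0]'| sed -n '2p;4p'; python3 -m jog '[1,40,0,0,0, 1,40,0,0,0, 1,40,0,0,0, 1,20,0,0,0, 1,0,0,0,0]'| sed -n '2p;4p'; python3 - <<'E'
from th import *
st();p,d=save('scene','s18');save('top','t18');print(theta(p))
cv2.imwrite('pics/v18.png',np.hstack([cv2.resize(cv2.imread('pics/s18.png')[110:310,80:380],None,fx=1.3,fy=1.3),cv2.resize(cv2.imread('pics/t18.png')[110:310,100:400],None,fx=1.3,fy=1.3)]))
E
```

```text
tool_pos: [454.6, 72.5, 89.8]
contact_force: [-0.4, -0.3, 0.3]
t 17.95 bal [-55.3 -52.2  64.8] (tip z) yaw err to -tx axis deg 0.18 rp [179.63   0.5 ] F [-0.36 -0.33  0.32] w 0.2
tool_pos: [397.2, 153.0, 170.5]
contact_force: [-0.1, 0.6, -0.2]
tool_pos: [309.5, 273.1, 171.7]
contact_force: [0.3, 0.6, -0.5]
t 18.95 bal [-302.9  -51.4  146.7] (tip z) yaw err to -tx axis deg -0.07 rp [178.95   0.7 ] F [ 0.35  0.55 -0.53] w 0.8
0.00999999999999994
```

View pics/v18.png

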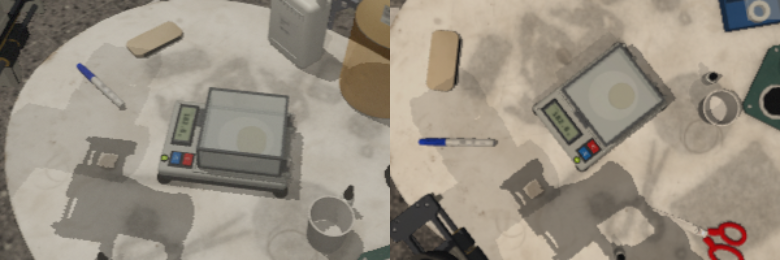

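```bash
python3 -c "
from plant import *
print(close_job())"
```

```text
the job is handed in; nothing more can be done
None
```

The job is done as asked and handed in at about 19 s of the 51 s allowed. I pushed the cover shut, pressed the blue key, then the red key. The arm then moved clear and is touching nothing.

- **Cover:** The first push missed. The real fingertips sit about 25 mm behind where the tool data puts them, so they passed over the lip. I went lower and pushed with under about 1 N until the cover sank shut on its own. The last picture fits a hinge angle of about 0.01 rad.
- **Blue key:** The force rose at the key spring's rate and held at 5.2 N with no further travel, which is the stop. The key was released well before I touched red.
- **Red key:** It reached its stop at about 6 N, with a brief 13.9 N peak on the last step, more than a light touch. The force rose at the rate of a single key, so blue was not pressed with it.
- **Other items:** The last pictures show the gold cap on the pan under the cover, and the cup, dropper bottle and marker where they stood at the start.

The balance's display looked the same after the blue key and in the last picture, after the red key. It therefore does not confirm that the weight was stored or the balance switched off. I judged both presses from force and travel.

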